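Grease the polishing spindle's bearing

ROBOT

A 6-joint arm with a two-finger parallel gripper is mounted at the origin on the work surface. World frame = base frame: x ahead of the robot, y to its left, z up, the work surface at z = 0. Lengths are in m, angles in rad, forces in N, time in s.
With the tool pointing down it reaches from about 0.25 to 0.775 m from the base axis. Payload 4 kg.
Tool frame: the origin (TCP) lies at the very end of the fingers, on their centre line; the grasp point (between the pads) lies 19 mm behind it; z points along the fingers, y is the line along which they close (so a half turn about z gives the same grasp; the last joint's range is limited). The gripper opens to 94 mm and grips with 3 to 60 N. Pads are 16 mm wide; open, the fingers measure 119 mm over their backs; the gripper's body (75 mm by 177 mm) begins 78 mm behind the grasp point.
Start: joints at [-1.263, 0.087, 1.371, -0, 1.684, -0.103], TCP at [0.22, -0.504, 0.206] pointing down, gripper open.
Joint ranges: [-3.1, 3.1], [-0.76, 2.03], [0.27, 2.55], [-1.08, 4.22], [0.17, 2.65], [-2.57, 2.57]. Speed limits (rad/s): [2.79, 2.79, 3.14, 3.14, 3.14, 3.14].

INTERFACE

Orientations are given as a rotation vector (axis times angle).
In Python, from station import sensors, cams, robot, nets gives the robot as it stands.
- The arm moves only by the shell command python3 -m jog 'ROWS' [FORCE]. ROWS is JSON, a list of rows, each a list of 3 entries, a list of its own where there are three numbers: the shift along the tool's x, y, z in cm, then the turn, a rotation vector about the tool's x, y, z in rad, then the finger opening in cm, from 0 to 9.4. In form: [[[tx, ty, tz], [ax, ay, az], fingers], ...]. A call has 1 to 20 rows; each row is the pose to reach, as a shift and turn from the pose commanded when the call began, along the tool's axes at that moment; what a row does not reach only later rows make up. A row lasts 1/8 s, in which the tool goes at most 62.5 mm and 10.7 degrees, less where a joint would pass 70% of its speed; a pose out of reach is approached as far as the arm can. A call with a gripper value outside its range is refused whole. The fingers move at their own pace and stop on an object; FORCE is the grip in N (left out, the last holds). Time passes only in rows, so rows that repeat a pose let the fingers close. It gives the time, the measured TCP pose, the force, the opening and the grip force at its end, in the units of the state.
- sensors.get_obs(): the state, without advancing time (a new reading comes with each control period).
- cams.snapshot(name): name is "scene" or "top" or "wrist"; returns the picture (420x560x3 uint8, red, green, blue); there is no depth.
- cams.get_calibration(name): a dict with "fx", "fy", "cx", "cy" (pixels), "extrinsics" (4x4, takes a point from camera to world coordinates). Camera axes: x right, y down, z forward; pixel columns grow to the right and rows downward; lengths in m; the calibration is good to about 2 mm. The wrist camera is an equidistant fisheye: a pixel r from the principal point sees the ray r / f radians off the axis. A picture is of the moment at which its call begins: read the wrist's pose just before it. get_calibration takes no time and is no camera call; for the wrist camera it gives the pose at the moment of the call.
- robot.job_done(): hands the job in; it is judged then, once.
Trained networks look in the newest picture that a camera, given by its name, has taken for a name from the list of things; names that differ only in an ending like _2 or _b are one class to them, and where a whole thing is asked for, a point or a joint stands for the part that bears it (a point fixed in the world has none). Each returns a list of dicts, best first, with "score" (0 to 1); they miss things now and then, are a little off and sometimes report something else, mostly with a low value. They report only what shows in the picture. A call takes as long as a camera call.
- nets.look_for(camera, query): "bbox" ([left, top, right, bottom] in pixels, round what is visible of it).
- nets.silhouettes(camera, query): "mask" (420x560 bool, what is visible of it) and "bbox" ([left, top, right, bottom] in pixels, round what is visible of it).
The state is a dict: "time_s": time; "joints": joint angles; "qvel": joint speeds; "tau": joint torques, N m; "eef_pos": TCP position; "eef_rot": TCP orientation; "wrist_force": force on the tool from outside, world axes, zero at the start; "torque": the same for the moment, N m; "opening": finger opening in m; "finger_force": force on a finger pad.
Only numpy, scipy, OpenCV 4.12 (cv2) and the standard library are available. Lean on these libraries where they do the work, as an engineer would, in place of code of your own. Each camera call takes 0.05 s, during which the arm holds its last target. There are 200 camera calls.

TASK

Take the push-type grease gun out of the wooden tool block and press its coupler squarely, without ramming, onto the tilted grease nipple of the polishing spindle's bearing until it snaps home. Then keep pushing along the nipple's axis so that the gun's sprung nozzle stays pressed in more than half of its stroke, and finish still gripping the gun and holding it like that. Leave the burnisher in its seat and the screwdriver where it lies.

Things in the scene. Friction and masses are not known exactly. Their poses are not given: they have to be found in the camera images.
- gun_grip (a point): Push-type grease gun, round, 138 mm long, about 0.37 kg, standing upright, coupler down, in one seat of the tool block. This point: on its axis, mid-grip, 95 mm above the coupler's mouth while the nozzle is out; z along the axis, coupler to cap. Grip: smooth aluminium barrel 30 mm wide, from 27 mm below this point to 35 mm above; then a dark cap 34 mm wide, 8 mm high.
- gun_collar (a point): Centre of the gun's dark collar, 46 mm wide and 12 mm high, right below the grip: 33 mm below gun_grip, in one piece with barrel and cap. Fingertips that bear on it cannot slip when pushing. Below it shows 21 mm of rod, 16 mm wide, then the steel coupler (29 mm wide, mouth 37 mm, 35 mm long). Rod and coupler are the nozzle, which slides up into the barrel against a spring.
- coupler_seat (a point): Middle of the flat ceiling inside the gun's coupler; moves with the nozzle; z along the gun's axis towards the cap. 24 mm above the mouth, 71 mm below gun_grip while the nozzle is out. Snapped home, it meets the nipple's origin. Bore 21 mm wide, flared to 29 mm at the mouth. Three sprung jaws 12.5 mm below this point narrow it to 14 mm; passing the nipple's head takes about 7 N, then they snap in behind it.
- nozzle (a joint): How far the gun's nozzle is pushed into the barrel, m: 0 = out, 0.016 = fully in. Spring: 8 N to start moving, 16 N fully in. When the jaws are snapped home, it equals how far the barrel has been pushed on towards the nipple.
- nipple: Steel button-head grease nipple on the spindle's bearing, leaning 0.5 rad from vertical to the robot's side, square to the shaft. Origin: middle of its flat top, 121 mm above the bench; z points out along its axis (up and towards the robot), y level along the shaft. Head 18 mm wide, 11 mm high, tapering to 9 mm at the top; neck 12 mm; a 23 mm collar begins 26 mm below the origin.
- spindle: Bench polishing spindle, fixed: 130 x 410 mm steel base plate, grey bearing block with the nipple, grey felt wheel (92 mm across) 91 mm from the nipple towards -y, green motor from 115 to 270 mm towards +y. Nothing but the nipple is higher than 114 mm. Origin: on the bench below the bearing, 32 mm behind the nipple's top; y along the shaft.
- stand: Fixed wooden tool block, 90 x 200 x 36 mm, origin at the centre of its underside; two round seats 41 mm wide and 23 mm deep, 55 mm either side of its centre along y: one holds the grease gun, the other the burnisher.
- burnisher: Bystander: wooden hand burnisher with a knob top 42 mm wide, 128 mm high, standing in the other seat. Origin at its foot.
- driver: Bystander: screwdriver with a wooden handle lying on the bench between the tool block and the spindle, about 200 mm long.

How it is judged:
By the outcome, as a careful person would: the job done as asked, in the order asked, and still so for the second after the job is handed in, while the arm keeps its last pose, push and grip.
It also fails if it takes over 42 s, if anything falls off the work surface, if the arm or the gripper's body presses on something with over 40 N, if the wrist force passes 120 N, or if a joint passes its speed limit or range.

## Working session

There is one attempt and no reset: what is moved stays moved. The work goes in short steps, Python scripts to look and compute and a shell command to move; the robot and the scene stay as the last step left them, time stands still between calls to the robot, and variables do not carry over. Pictures are saved under pics/ and viewed, at most 13 in all, crops included, and the job is handed in when it is done.

```bash
mkdir -p pics; ls
cat > h.py <<'E'
import numpy as np, cv2
from scipy.spatial.transform import Rotation as R
from station import sensors, cams, robot, nets
def ray(cal,u,v):
    E=np.array(cal["extrinsics"]); x=(u-cal["cx"])/cal["fx"]; y=(v-cal["cy"])/cal["fy"]
    if cal.get("fish"):
        r=np.hypot(x,y); s=np.sin(r)/r if r>1e-9 else 1; d=np.array([x*s,y*s,np.cos(r)])
    else: d=np.array([x,y,1.])
    d=E[:3,:3]@d; return E[:3,3],d/np.linalg.norm(d)
def cal(n):
    c=dict(cams.get_calibration(n)); c["fish"]=n=="wrist"; return c
def tri(rays):
    A=sum(np.eye(3)-np.outer(d,d) for o,d in rays); b=sum((np.eye(3)-np.outer(d,d))@o for o,d in rays)
    p=np.linalg.solve(A,b); return p,[np.linalg.norm(np.cross(p-o,d)) for o,d in rays]
def proj(c,p):
    E=np.array(c["extrinsics"]); q=E[:3,:3].T@(np.asarray(p)-E[:3,3])
    if c.get("fish"):
        t=np.arctan2(np.hypot(q[0],q[1]),q[2]); n=np.hypot(q[0],q[1])+1e-12
        return np.array([c["cx"]+c["fx"]*t*q[0]/n, c["cy"]+c["fy"]*t*q[1]/n])
    return np.array([c["cx"]+c["fx"]*q[0]/q[2], c["cy"]+c["fy"]*q[1]/q[2]])
def save(n,im): cv2.imwrite("pics/"+n+".png",im[:,:,::-1])
E
python3 - <<'E'
from h import *
ims=[]
for n in ("scene","top"):
    im=cams.snapshot(n); ims.append(im); c=cal(n); print(n,c["fx"],np.round(c["extrinsics"],3).tolist())
    for q in ("gun_grip","gun_collar","nipple","spindle","stand","burnisher","driver"):
        print(q,[(np.round(d["bbox"]).tolist(),round(d["score"],2)) for d in nets.look_for(n,q)[:2]])
    save(n,im)
o=sensors.get_obs();print(o["eef_pos"],o["eef_rot"],o["opening"],o["time_s"])
E
```

```text
pics
scene 438.00243506115055 [[0.794, 0.465, -0.391, 0.912], [0.607, -0.622, 0.494, -0.554], [-0.013, -0.63, -0.776, 0.832], [0.0, 0.0, 0.0, 1.0]]
gun_grip [([239.0, 208.0, 262.0, 259.0], 0.71)]
gun_collar [([239.0, 206.0, 263.0, 260.0], 0.68)]
nipple [([342.0, 114.0, 351.0, 127.0], 0.54)]
spindle [([306.0, 70.0, 414.0, 192.0], 0.88)]
stand [([199.0, 237.0, 278.0, 322.0], 0.88)]
burnisher [([213.0, 259.0, 238.0, 302.0], 0.61), ([196.0, 232.0, 278.0, 324.0], 0.2)]
driver [([229.0, 193.0, 294.0, 234.0], 0.79), ([245.0, 249.0, 259.0, 258.0], 0.65)]
top 469.32536573369896 [[0.022, -0.98, 0.199, 0.372], [-1.0, -0.024, -0.008, -0.054], [0.012, -0.198, -0.98, 0.96], [0.0, 0.0, 0.0, 1.0]]
gun_grip [([326.0, 212.0, 354.0, 241.0], 0.72)]
gun_collar [([322.0, 214.0, 351.0, 240.0], 0.86)]
nipple [([112.0, 226.0, 123.0, 236.0], 0.56)]
spindle [([0.0, 200.0, 194.0, 264.0], 0.7)]
stand [([307.0, 192.0, 412.0, 260.0], 0.9)]
burnisher [([379.0, 198.0, 412.0, 228.0], 0.89), ([325.0, 212.0, 353.0, 240.0], 0.65)]
driver [([275.0, 208.0, 288.0, 309.0], 0.97)]
[ 0.21966071 -0.50425938  0.20554204] [3.07540212e+00 6.40733456e-01 3.52878076e-05] 0.0939496592014324 0.8
```

Run:
```python
from h import *
a=cv2.imread("pics/scene.png")[60:330,190:420]; b=cv2.imread("pics/top.png")[170:320,0:430]
a=cv2.resize(a,None,fx=1.5,fy=1.5,interpolation=3); b=cv2.resize(b,None,fx=1,fy=1)
b=cv2.resize(b,None,fx=1.0,fy=1.0)
can=np.zeros((600,800,3),np.uint8); can[:405,:345]=a; can[:150,350:780]=b
c=cv2.resize(cv2.imread("pics/top.png")[190:265,60:200],None,fx=3,fy=3,interpolation=3); can[160:385,350:770]=c
d=cv2.resize(cv2.imread("pics/scene.png")[100:150,310:390],None,fx=2.4,fy=2.4,interpolation=3); can[410:530,:192]=d
cv2.imwrite("pics/v1.png",can)
S,T=cal("scene"),cal("top")
def cen(b): return ((b[0]+b[2])/2,(b[1]+b[3])/2)
print("nip",tri([ray(S,346.5,118),ray(T,117.5,231)]))
print("gun cap?",tri([ray(S,250.5,213),ray(T,340,226.5)]))
```

```text
nip (array([0.5001099 , 0.2290928 , 0.11936892]), [np.float64(0.0019217110179235303), np.float64(0.0019217110179235975)])
gun cap? (array([ 0.51584476, -0.16693053,  0.14558207]), [np.float64(0.005303698429762979), np.float64(0.005303698429762912)])
```

View pics/v1.png

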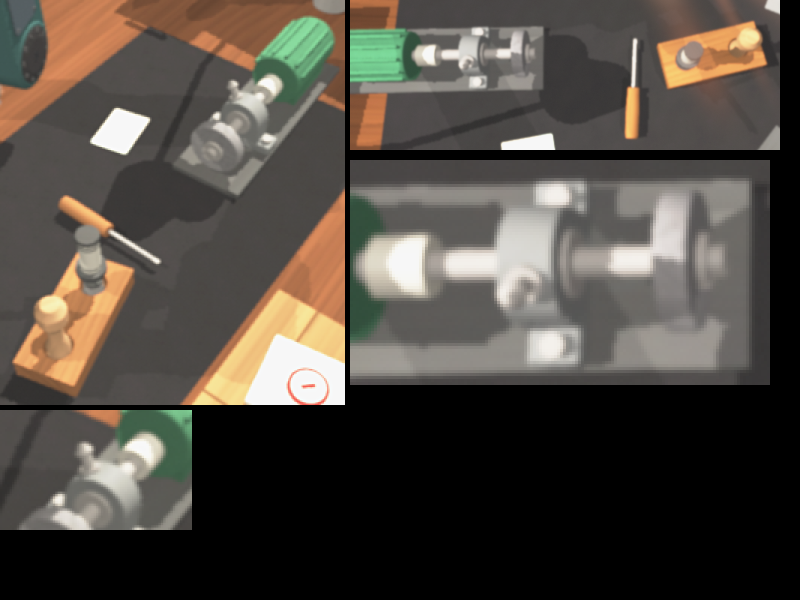

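Picture: the gun (grey, scene px ~(250,215)) stands in the +y seat, the burnisher is nearer the camera. The driver lies between block and spindle. The nipple (scene ~(346,118), top ~(117,231)) leans towards the robot.

Run:
```python
from h import *
o=sensors.get_obs(); M=R.from_rotvec(o["eef_rot"]).as_matrix(); print(np.round(M,3))
c=cal("wrist"); E=np.array(c["extrinsics"]); print(c["fx"],c["cx"],c["cy"]); print(np.round(M.T@E[:3,:3],3), np.round(M.T@(E[:3,3]-o["eef_pos"]),4))
for t in ([.515,-.167,.27],):
    print(np.round(M.T@(np.array(t)-o["eef_pos"])*100,2))
# seats & spindle direction from masks
cams.snapshot("top"); T=cal("top")
for q,z in (("spindle",.01),("stand",.036)):
    m=nets.silhouettes("top",q)[0]["mask"].astype(np.uint8); r=cv2.minAreaRect(cv2.findNonZero(m)); print(q,r)
    b=cv2.boxPoints(r)
    for u,v in b:
        p,d=ray(T,u,v); print(np.round(p+d*(z-p[2])/d[2],3))
```

```text
[[ 0.917  0.399  0.   ]
 [ 0.399 -0.917 -0.   ]
 [-0.     0.    -1.   ]]
325.19226210127806 274.86743215034346 207.91160001916208
[[ 0.    -0.961 -0.276]
 [ 1.     0.    -0.001]
 [ 0.001 -0.276  0.961]] [ 0.0807 -0.     -0.1788]
[ 40.55 -19.12  -6.45]
spindle ((96.99270629882812, 229.5579833984375), (64.75973510742188, 195.0642547607422), 89.05304718017578)
[0.576 0.514 0.01 ]
[0.593 0.113 0.01 ]
[0.459 0.103 0.01 ]
[0.444 0.493 0.01 ]
stand ((361.039306640625, 224.66722106933594), (47.58292007446289, 102.15154266357422), 76.75948333740234)
[ 0.556 -0.118  0.036]
[ 0.61  -0.32   0.036]
[ 0.515 -0.339  0.036]
[ 0.464 -0.14   0.036]
```

```bash
python3 -m jog '[[[5,-2,-6.4],[0,0,0],9.4],[[40.5,-19.1,-6.5],[0,0,-1.16],9.4],[[40.5,-19.1,-6.5],[0,0,-1.16],9.4],[[40.5,-19.1,-6.5],[0,0,-1.16],9.4],[[40.5,-19.1,-6.5],[0,0,-1.16],9.4],[[40.5,-19.1,-6.5],[0,0,-1.16],9.4],[[40.5,-19.1,-6.5],[0,0,-1.16],9.4],[[40.5,-19.1,-6.5],[0,0,-1.16],9.4],[[40.5,-19.1,-6.5],[0,0,-1.16],9.4],[[40.5,-19.1,-6.5],[0,0,-1.16],9.4],[[40.5,-19.1,-6.5],[0,0,-1.16],9.4]]'
python3 - <<'E'
from h import *
o=sensors.get_obs(); print(o["joints"],o["eef_pos"],R.from_rotvec(o["eef_rot"]).as_matrix().round(3).tolist())
c=cal("wrist"); im=cams.snapshot("wrist"); save("w1",im)
for q in ("gun_grip","gun_collar","burnisher","nipple"): print(q,[(np.round(d["bbox"]).tolist(),round(d["score"],2)) for d in nets.look_for("wrist",q)[:2]])
for z in (.151,.143,.081,.036): print(z,proj(c,[.515,-.167,z]))
E
```

```text
time_s: 2.33
eef_pos: [0.514, -0.1685, 0.2705]
eef_rot: [2.224, 2.219, -0.001]
wrist_force: [-0.3, -0.4, -1.1]
opening: 0.0939
finger_force: 0.0
[-4.21433965e-01  6.34897208e-02  1.26831967e+00 -4.34192946e-04
  1.80973288e+00 -4.19324778e-01] [ 0.5139628  -0.16854116  0.27053435] [[0.002, 1.0, -0.0], [1.0, -0.002, -0.0], [-0.0, -0.0, -1.0]]
gun_grip [([264.0, 170.0, 301.0, 225.0], 0.86)]
gun_collar [([266.0, 170.0, 304.0, 228.0], 0.93)]
burnisher [([287.0, 243.0, 326.0, 313.0], 0.97)]
nipple [([243.0, 144.0, 340.0, 293.0], 0.63)]
0.151 [275.77466    201.56734715]
0.143 [275.75417627 199.45898824]
0.081 [275.6234451  186.06830729]
0.036 [275.55165941 178.76272723]
```

View pics/w1.png

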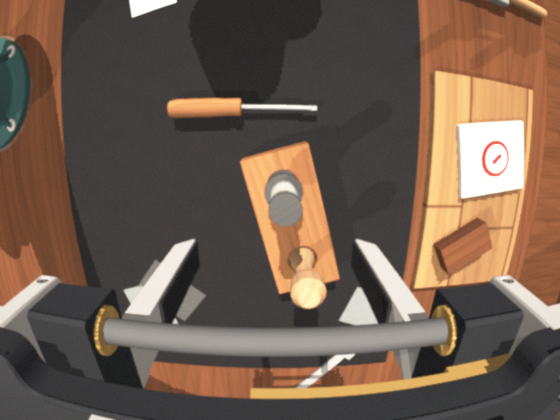

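The gun's cap is centred at about (286,209), its collar at (283,184). The burnisher's knob is at (308,292).

Run:
```python
from h import *
c=cal("wrist"); im=cv2.imread("pics/w1.png"); T=cal("top")
m=nets.silhouettes("wrist","gun_grip")[0]["mask"]; ys,xs=np.nonzero(m); print(xs.min(),xs.max(),ys.min(),ys.max())
a=ray(c,286,209.5); 
for z in (.151,.147): print(a[0]+a[1]*(z-a[0][2])/a[1][2])
b=ray(c,283.5,185); print("collar",b[0]+b[1]*(.081-b[0][2])/b[1][2])
print("stand tri", tri([a,ray(T,341,223)]))
x=cv2.resize(im[150:240,240:330],None,fx=5,fy=5,interpolation=3)
t=cv2.resize(cv2.imread("pics/top.png")[200:250,310:360],None,fx=7,fy=7,interpolation=3)
can=np.zeros((450,800,3),np.uint8); can[:,:450]=x; can[:350,450:]=t; cv2.imwrite("pics/v2.png",can)
```

```text
264 302 170 225
[ 0.5251534  -0.17434153  0.151     ]
[ 0.52529484 -0.17550709  0.147     ]
collar [ 0.52451448 -0.16520733  0.081     ]
stand tri (array([ 0.52332146, -0.17692526,  0.13299244]), [np.float64(0.003535845431339713), np.float64(0.0035358454313399435)])
```

View pics/v2.png

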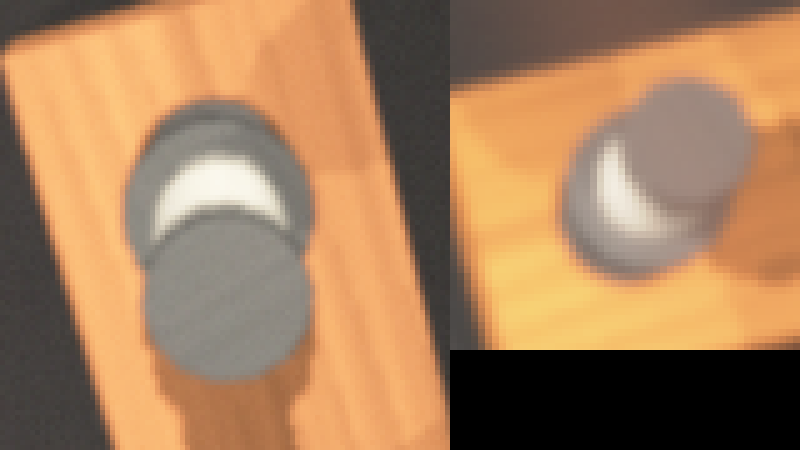

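Cap centre: wrist (285.8,208.8), top (344,220.1); collar centre wrist (283.8,191).

Run:
```python
from h import *
c=cal("wrist"); T=cal("top"); a=ray(c,285.8,208.8)
print(tri([a,ray(T,344,220.1)]), a[0]+a[1]*(.151-a[0][2])/a[1][2])
b=ray(c,283.8,191); print("collar",b[0]+b[1]*(.081-b[0][2])/b[1][2])
```

```text
(array([ 0.52609283, -0.17963561,  0.13124927]), [np.float64(0.0005578103263463942), np.float64(0.0005578103263463725)]) [ 0.52503917 -0.17348628  0.151     ]
collar [ 0.52498002 -0.17217937  0.081     ]
```

```bash
python3 -m jog '[[[-0.45,1.1,4],[0,0,0],9.4],[[-0.45,1.1,8],[0,0,0],9.4],[[-0.45,1.1,8],[0,0,0],9.4]]'
python3 - <<'E'
from h import *
o=sensors.get_obs(); print(o["eef_pos"])
c=cal("wrist"); im=cams.snapshot("wrist"); 
for q in ("gun_grip",): print(q,[(np.round(d["bbox"]).tolist(),round(d["score"],2)) for d in nets.look_for("wrist",q)[:2]])
S=cal("scene"); print(proj(c,[.525,-.173,.151]),proj(c,[.525,-.173,.081]),proj(S,[.525,-.173,.151]),proj(S,[.525,-.173,.131]))
d=np.ascontiguousarray(im[:,:,::-1]); x=cv2.resize(d[150:290,200:340],None,fx=4,fy=4,interpolation=3)
s=cv2.resize(cv2.imread("pics/scene.png")[200:264,226:282],None,fx=4,fy=4,interpolation=3)
can=np.zeros((560,800,3),np.uint8); can[:,:560]=x; can[:256,570:794]=s; cv2.imwrite("pics/v3.png",can)
E
```

```text
time_s: 3.0
eef_pos: [0.5234, -0.1711, 0.1864]
eef_rot: [-2.216, -2.215, 0.005]
wrist_force: [-0.1, 1.0, 0.2]
opening: 0.0944
finger_force: 0.0
[ 0.52343609 -0.17112828  0.18641247]
gun_grip [([254.0, 179.0, 302.0, 264.0], 0.6)]
[277.22320542 237.09783739] [277.30863799 209.6395569 ] [249.21336227 215.74333449] [249.93657887 221.87740098]
```

View pics/v3.png

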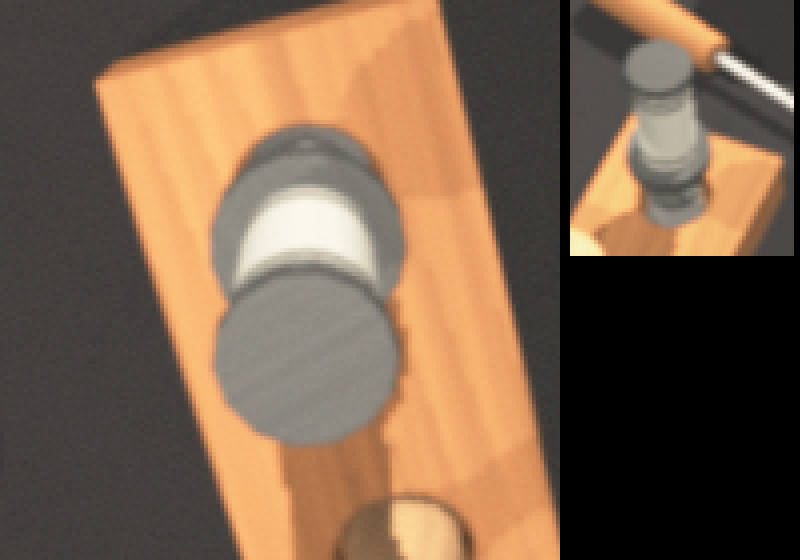

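Cap centre at (277,238.5) against a predicted (277.2,237.1): the gun stands at about (0.525,-0.174), with the expected height.

```bash
python3 -m jog '[[[-0.25,0.1,4],[0,0,0],9.4],[[-0.25,0.1,9],[0,0,0],9.4],[[-0.25,0.1,9],[0,0,0],9.4],[[-0.25,0.1,9],[0,0,0],9.4]]'
python3 -c "
from h import *
for i in range(3):
  print(sensors.get_obs()['eef_pos']);cams.snapshot('top')"
```

```text
time_s: 3.6
eef_pos: [0.5286, -0.1753, 0.104]
eef_rot: [2.218, 2.218, 0.003]
wrist_force: [0.5, 0.6, -0.1]
opening: 0.0945
finger_force: 0.0
[ 0.52857142 -0.17525194  0.10402482]
[ 0.5289132  -0.17539799  0.10453143]
[ 0.52888236 -0.1753827   0.10444081]
```

```bash
python3 -m jog '[[[0.1,-0.35,1.9],[0,0,0],9.4],[[0.1,-0.35,1.9],[0,0,0],9.4],[[0.1,-0.35,1.9],[0,0,0],9.4]]'
python3 - <<'E'
from h import *
for i in range(2):
  o=sensors.get_obs(); print(o['eef_pos'],o["joints"],o["wrist_force"]); c=cal("wrist"); im=cams.snapshot('wrist')
print(proj(c,[.525,-.174,.151]))
d=np.ascontiguousarray(im[:,:,::-1]); x=cv2.resize(d[180:400,180:380],None,fx=2.7,fy=2.7,interpolation=3); cv2.imwrite("pics/v4.png",x)
E
```

```text
time_s: 4.12
eef_pos: [0.524, -0.1738, 0.0829]
eef_rot: [2.22, 2.22, 0.001]
wrist_force: [0.5, 0.5, 0.0]
opening: 0.0938
finger_force: 0.0
[ 0.52397104 -0.17377958  0.08291318] [-4.22927581e-01  1.46036021e-01  1.55192661e+00 -3.93482635e-05
  1.44135170e+00 -4.22888939e-01] [0.52735826 0.50005456 0.00869523]
[ 0.52402632 -0.1737914   0.08294658] [-4.22897437e-01  1.46003789e-01  1.55189436e+00 -5.27153691e-05
  1.44124291e+00 -4.22907997e-01] [-0.17491651  0.34265939  0.6238285 ]
[277.04127698 322.48995821]
```

View pics/v4.png

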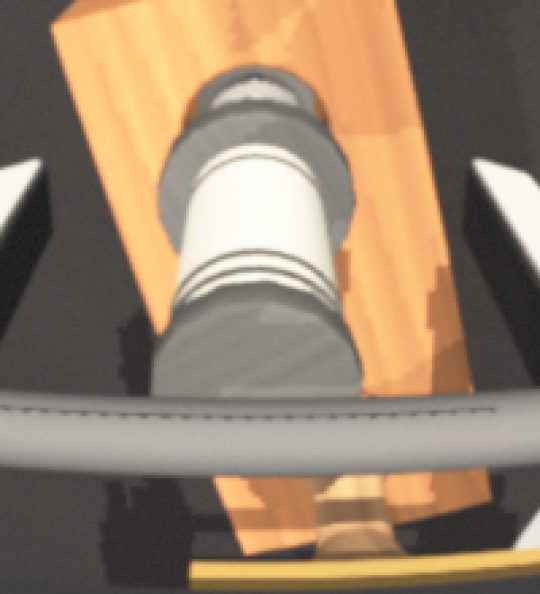

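The gun sits centred between the fingers, with the tips level with the collar's upper face. Closing.

```bash
python3 -m jog '[[[0,0,0],[0,0,0],2.4],[[0,0,0],[0,0,0],2.4],[[0,0,0],[0,0,0],2.4],[[0,0,0],[0,0,0],2.4],[[0,0,0],[0,0,0],2.4],[[0,0,0],[0,0,0],2.4]]' 50
```

```text
time_s: 4.97
eef_pos: [0.5232, -0.1734, 0.0815]
eef_rot: [2.221, 2.221, -0.0]
wrist_force: [-0.1, 0.4, 0.5]
opening: 0.0376
finger_force: 0.0
```

```bash
python3 -m jog '[[[0,0,0],[0,0,0],2.4],[[0,0,0],[0,0,0],2.4],[[0,0,0],[0,0,0],2.4]]' 50
```

```text
time_s: 5.35
eef_pos: [0.5232, -0.1734, 0.0815]
eef_rot: [2.221, 2.221, 0.0]
wrist_force: [-0.3, 0.1, -0.3]
opening: 0.0326
finger_force: 50.0
```

```bash
python3 -m jog '[[[0,0,-1.5],[0,0,0],2.4],[[0,0,-4],[0,0,0],2.4],[[0,0,-9],[0,0,0],2.4],[[0,0,-14],[0,0,0],2.4],[[5,-2,-19.5],[0,0,0],2.4],[[10,-4,-19.5],[-0.15,0,0],2.4],[[15,-6,-19.5],[-0.3,0,0],2.4],[[20,-8,-19.5],[-0.4,0,-0.04],2.4],[[25,-8,-19.5],[-0.5,0,-0.04],2.4],[[30,-8,-19.5],[-0.5,0,-0.04],2.4],[[30,-8,-19.5],[-0.5,0,-0.04],2.4],[[30,-8,-19.5],[-0.5,0,-0.04],2.4],[[30,-8,-19.5],[-0.5,0,-0.04],2.4]]' 50
python3 - <<'E'
from h import *
o=sensors.get_obs(); print(o['eef_pos'],o["joints"].round(2) if hasattr(o["joints"],"round") else o["joints"],o["opening"],o["finger_force"],R.from_rotvec(o["eef_rot"]).as_matrix().round(3).tolist())
c=cal("wrist"); im=cams.snapshot('wrist'); save("w5",im); np.save("w5.npy",c["extrinsics"])
for q in ("nipple","gun_collar","spindle"): print(q,[(np.round(d["bbox"],1).tolist(),round(d["score"],2)) for d in nets.look_for("wrist",q)[:2]])
print(proj(c,[.5,.229,.121]))
E
```

```text
time_s: 6.98
eef_pos: [0.4432, 0.1252, 0.2763]
eef_rot: [1.904, 1.978, 0.493]
wrist_force: [0.5, 1.0, -3.8]
opening: 0.0326
finger_force: 52.5
[0.44323047 0.12515379 0.27625187] [ 0.23 -0.49  1.79 -0.1   1.35  0.19] 0.0325807480970912 52.520038245711476 [[-0.036, 0.877, 0.478], [0.999, 0.036, 0.008], [-0.01, 0.478, -0.878]]
nipple [([238.0, 82.4, 257.4, 104.9], 0.57), ([229.5, 356.2, 279.0, 386.5], 0.54)]
gun_collar [([235.2, 195.1, 316.4, 329.5], 0.66)]
spindle [([186.3, 1.3, 290.8, 189.5], 0.64), ([249.2, 380.0, 264.5, 389.6], 0.28)]
[254.90858519  95.95927216]
```

View pics/w5.png

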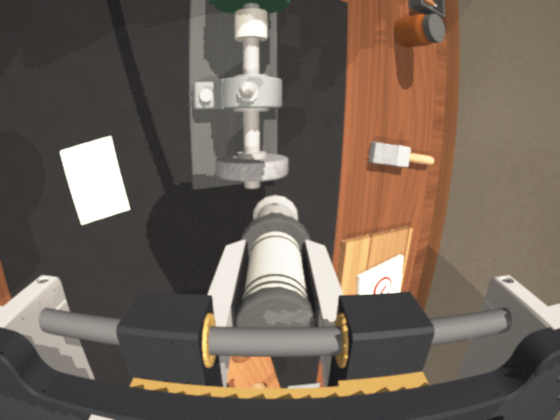

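The nipple shows at (247,93), end-on, above and left of the gun's coupler (275,205). I predicted it 7 px further right. Moving nearer for a second view.

```bash
cat > est.py <<'E'
from h import *
c5=cal("wrist"); 
o=sensors.get_obs(); M=R.from_rotvec(o["eef_rot"]).as_matrix()
a=ray(c5,247.3,92.5); p=a[0]+a[1]*(.121-a[0][2])/a[1][2]; print("plane",p)
S,T=cal("scene"),cal("top")
print(tri([ray(S,345.3,116.5),ray(T,117.2,231),a])); print(tri([ray(T,117.2,231),a])); print(tri([ray(S,345.3,116.5),a]))
psi=.04; n=np.array([-np.sin(.5)*np.cos(psi),-np.sin(.5)*np.sin(psi),np.cos(.5)])
t=p+n*.115; print(M.T@(t-o["eef_pos"])*100)
w=cv2.resize(cv2.imread("pics/w5.png")[60:130,180:300],None,fx=4,fy=4,interpolation=3)
s=cv2.resize(cv2.imread("pics/scene.png")[105:140,325:365],None,fx=7,fy=7,interpolation=3)
t=cv2.resize(cv2.imread("pics/top.png")[215:250,95:140],None,fx=7,fy=7,interpolation=3)
can=np.zeros((560,800,3),np.uint8); can[:280,:480]=w; can[280:525,:280]=s; can[280:525,300:615]=t; cv2.imwrite("pics/v6.png",can)
E
python3 est.py
```

```text
plane [0.49166617 0.23238134 0.121     ]
(array([0.49605242, 0.23141094, 0.11877527]), [np.float64(0.0023220734347194206), np.float64(0.004039068988617759), np.float64(0.003374548894851917)])
(array([0.50147965, 0.23460981, 0.09926714]), [np.float64(0.00036678461226099195), np.float64(0.00036678461226103136)])
(array([0.49415231, 0.23373405, 0.11828743]), [np.float64(0.0015927716525935619), np.float64(0.0015927716525936224)])
[10.56215428 -2.83634226  4.53620253]
```

View pics/v6.png

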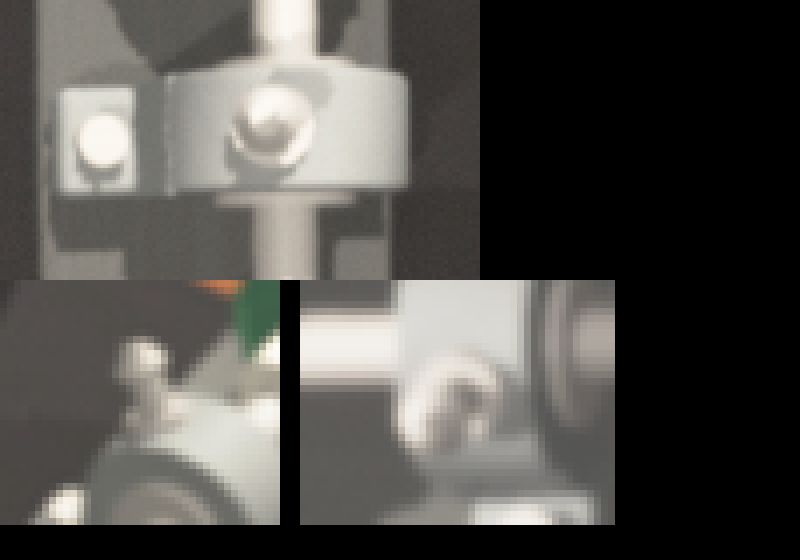

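Nipple's flat top: wrist about (247,90.7), scene (346,114.5), top (116.7,234).

```bash
python3 -m jog '[[[5,-1.5,0.5],[0,0,0],2.4],[[10,-2.5,1],[0,0,0],2.4],[[10,-2.5,2],[0,0,0],2.4],[[10,-2.5,2],[0,0,0],2.4],[[10,-2.5,2],[0,0,0],2.4]]' 50
python3 - <<'E'
from h import *
o=sensors.get_obs(); M=R.from_rotvec(o["eef_rot"]).as_matrix(); print(M.round(4).tolist(),o["eef_pos"])
c=cal("wrist"); im=cams.snapshot('wrist'); save("w6",im)
c5=dict(c); c5["extrinsics"]=np.load("w5.npy")
S,T=cal("scene"),cal("top")
print(tri([ray(S,346,114.5),ray(T,116.7,234),ray(c5,247,90.7)]))
print([(np.round(d["bbox"],1).tolist(),round(d["score"],2)) for d in nets.look_for("wrist","nipple")[:2]])
for h in (.044,0,-.0235,-.044,-.068): print(h, proj(c, o["eef_pos"]+M[:,2]*(-h)))
print(proj(c,[.494,.233,.120]))
d=np.ascontiguousarray(im[:,:,::-1]); x=cv2.resize(d[80:330,190:370],None,fx=2.4,fy=2.4,interpolation=3)
y=cv2.resize(d[120:240,220:310],None,fx=4,fy=4,interpolation=3)
can=np.zeros((600,800,3),np.uint8); can[:,:432]=x; can[:480,436:796]=y; cv2.imwrite("pics/v7.png",can)
E
```

```text
time_s: 7.8
eef_pos: [0.4277, 0.2244, 0.2464]
eef_rot: [1.903, 1.977, 0.495]
wrist_force: [-0.3, -0.7, -3.1]
opening: 0.0327
finger_force: 50.8
[[-0.0356, 0.8766, 0.4799], [0.9993, 0.0359, 0.0085], [-0.0098, 0.4798, -0.8773]] [0.42766607 0.22440561 0.2463997 ]
(array([0.49318776, 0.23291899, 0.12184281]), [np.float64(0.004932570761401316), np.float64(0.004902983003336743), np.float64(0.0027366826425050637)])
[([259.9, 172.0, 278.3, 194.3], 0.87)]
0.044 [274.93371968 292.67059428]
0 [274.92135653 255.13689948]
-0.0235 [274.91651228 240.70522116]
-0.044 [274.91298359 230.28534044]
-0.068 [274.90949322 220.053259  ]
[272.73602865 190.10802696]
```

View pics/v7.png

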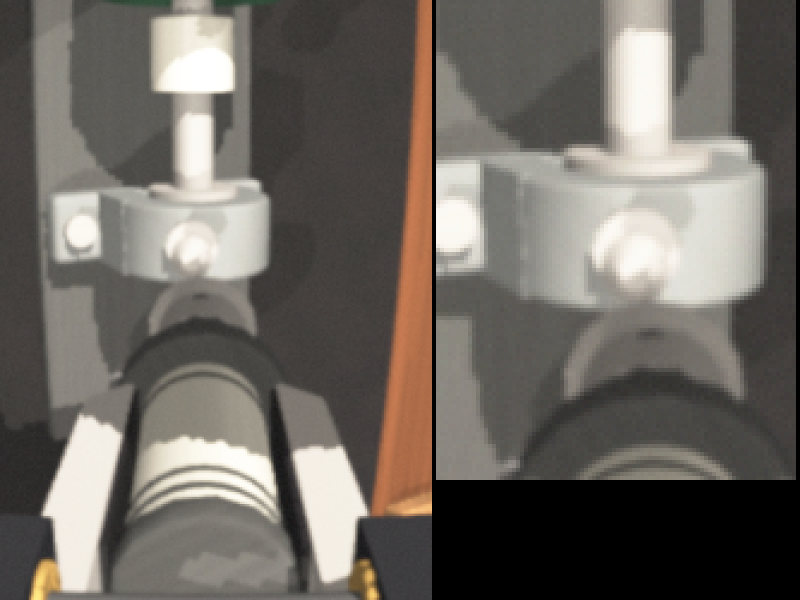

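The nipple's flat top is at about (271.5,187.5). The coupler rim is centred at u=274.4 with its upper edge at v≈196, so the gun axis agrees with the tool axis to about 1 mm.

Run:
```python
from h import *
o=sensors.get_obs(); M=R.from_rotvec(o["eef_rot"]).as_matrix(); P=np.array(o["eef_pos"])
c=cal("wrist"); c5=dict(c); c5["extrinsics"]=np.load("w5.npy")
for v in (186,187.5):
  p,e=tri([ray(c5,247.5,90.5),ray(c,271.5,v)]); print(p,e, "tool cm",M.T@(p-P)*100)
# upper mouth rim prediction
for h in (.066,.068,.070):
  th=np.linspace(0,6.28,60); q=np.array([proj(c,P+M@np.array([.0185*np.cos(t),.0185*np.sin(t),h])) for t in th]); print(h,q[:,0].min(),q[:,0].max(),q[:,1].min())
```

```text
[0.49618025 0.23541801 0.11207673] [np.float64(0.0008311908697568289), np.float64(0.0008311908697567027)] tool cm [ 0.96977448 -0.43349475 15.11330871]
[0.49402409 0.23492508 0.11653464] [np.float64(0.0006384152105642437), np.float64(0.0006384152105641175)] tool cm [ 0.9240562  -0.41003145 14.61832534]
0.066 251.6362855897504 298.20657668446887 198.15756398548788
0.068 251.8063446397586 298.03583802275574 197.5289862569769
0.07 251.97402428124474 297.8674886401684 196.90991644350203
```

```bash
python3 -m jog '[[[0.8,-0.37,1],[0,0,0],2.4],[[0.8,-0.37,3],[0,0,0],2.4],[[0.8,-0.37,4.2],[0,0,0],2.4],[[0.8,-0.37,4.2],[0,0,0],2.4],[[0.8,-0.37,4.2],[0,0,0],2.4]]' 50
python3 - <<'E'
from h import *
o=sensors.get_obs(); M=R.from_rotvec(o["eef_rot"]).as_matrix(); P=np.array(o["eef_pos"]); print(P,M.round(3).tolist())
p=np.array([.492,.2345,.121]); print("tool cm",M.T@(p-P)*100)
c=cal("wrist"); im=cams.snapshot('wrist'); save("w8",im); sc=cams.snapshot("scene"); save("s8",sc); tp=cams.snapshot("top"); save("t8",tp)
print("wrist pred top, mouth",proj(c,p),proj(c,P+M[:,2]*.068))
for n in ("scene","top"):
  k=cal(n); print(n,"nip",proj(k,p),"mouth",proj(k,P+M[:,2]*.068),"cap",proj(k,P-M[:,2]*.070))
can=np.zeros((600,800,3),np.uint8)
y=cv2.resize(im[120:240,220:320,::-1],None,fx=4,fy=4,interpolation=3); can[:480,:400]=y
s=cv2.resize(sc[70:140,310:375,::-1],None,fx=6,fy=6,interpolation=3); can[:420,405:795]=s
t=cv2.resize(tp[205:265,90:155,::-1],None,fx=3,fy=3,interpolation=3); can[420:600,405:600]=t
cv2.imwrite("pics/v8.png",can)
E
```

```text
time_s: 8.52
eef_pos: [0.4438, 0.2341, 0.2078]
eef_rot: [1.901, 1.98, 0.497]
wrist_force: [-0.0, 0.3, -3.6]
opening: 0.0324
finger_force: 50.8
[0.4437979  0.23412829 0.2077808 ] [[-0.038, 0.876, 0.48], [0.999, 0.038, 0.01], [-0.009, 0.48, -0.877]]
tool cm [-0.06521142  0.06066391  9.92657778]
wrist pred top, mouth [275.60900702 209.82408397] [274.93226841 220.03083088]
scene nip [344.24207813 115.39641867] mouth [340.04438911 104.27273874] cap [320.2950699   51.68836177]
top nip [113.04633387 234.44572293] mouth [106.86344643 240.96951636] cap [ 74.87858562 274.82199079]
```

View pics/v8.png

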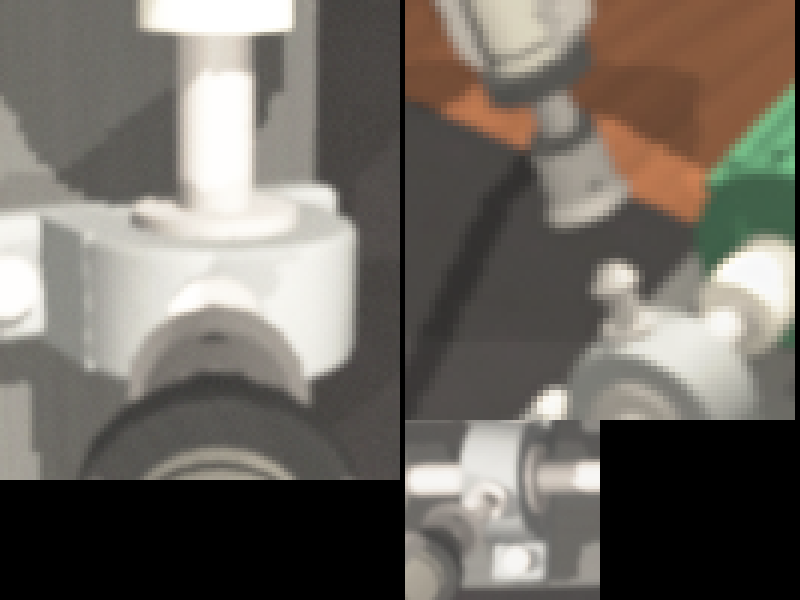

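Mouth (scene 340.5,105.8) and nipple (344.7,114.7) line up along the gun's axis within about 1 px. In the wrist view both are centred at u≈274. Advancing gently.

```bash
python3 -m jog '[[[0,0,1],[0,0,0],2.4],[[0,0,2],[0,0,0],2.4],[[0,0,2.7],[0,0,0],2.4],[[0,0,3.1],[0,0,0],2.4],[[0,0,3.3],[0,0,0],2.4],[[0,0,3.5],[0,0,0],2.4],[[0,0,3.5],[0,0,0],2.4]]' 50
python3 - <<'E'
from h import *
o=sensors.get_obs(); M=R.from_rotvec(o["eef_rot"]).as_matrix(); P=np.array(o["eef_pos"]);
print("wf tool",M.T@o["wrist_force"], "tq",M.T@o["torque"]); p=np.array([.492,.2345,.121]); print("tool cm",M.T@(p-P)*100)
sc=cams.snapshot("scene"); tp=cams.snapshot("top"); im=cams.snapshot("wrist")
can=np.zeros((480,800,3),np.uint8)
y=cv2.resize(im[120:240,220:320,::-1],None,fx=4,fy=4,interpolation=3); can[:480,:400]=y
s=cv2.resize(sc[70:140,310:375,::-1],None,fx=6,fy=6,interpolation=3); can[:420,405:795]=s
cv2.imwrite("pics/v9.png",can)
E
```

```text
time_s: 9.55
eef_pos: [0.4604, 0.2344, 0.1766]
eef_rot: [1.901, 1.981, 0.496]
wrist_force: [-0.7, 0.8, -3.7]
opening: 0.0322
finger_force: 50.8
wf tool [ 0.88412548 -2.32878302  2.93377355] tq [ 0.48931725 -0.00939884 -0.02678025]
tool cm [-0.05429437  0.1081775   6.3924078 ]
```

View pics/v9.png

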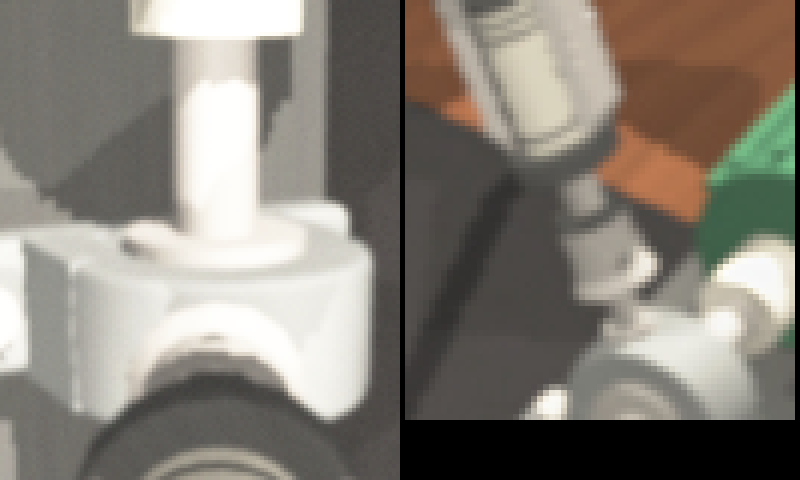

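The coupler's mouth now covers the nipple's head, with no contact force. Continuing in 2 mm rows.

```bash
cat > st.py <<'E'
from h import *
o=sensors.get_obs(); M=R.from_rotvec(o["eef_rot"]).as_matrix(); P=np.array(o["eef_pos"]);
p=np.array([.492,.2345,.121])
print("F tool net",(M.T@(np.array(o["wrist_force"])-[0,0,-3.6])).round(1),"tq",(M.T@o["torque"]).round(2),"tool cm",(M.T@(p-P)*100).round(2),"z",M[:,2].round(3))
E
python3 -m jog '[[[0,0,0.2],[0,0,0],2.4],[[0,0,0.4],[0,0,0],2.4],[[0,0,0.6],[0,0,0],2.4],[[0,0,0.8],[0,0,0],2.4],[[0,0,0.9],[0,0,0],2.4],[[0,0,0.9],[0,0,0],2.4]]' 50; python3 st.py
python3 -m jog '[[[0,0,0.1],[0,0,0],2.4],[[0,0,0.2],[0,0,0],2.4],[[0,0,0.3],[0,0,0],2.4],[[0,0,0.3],[0,0,0],2.4]]' 50; python3 st.py
```

```text
time_s: 10.45
eef_pos: [0.4647, 0.2345, 0.1691]
eef_rot: [1.901, 1.98, 0.496]
wrist_force: [-2.5, -0.5, -2.0]
opening: 0.0323
finger_force: 50.6
F tool net [-0.4 -1.4 -2.5] tq [ 0.7  -0.08 -0.  ] tool cm [-0.06  0.08  5.53] z [ 0.48   0.01  -0.877]
time_s: 10.95
eef_pos: [0.4663, 0.2344, 0.1654]
eef_rot: [1.901, 1.981, 0.496]
wrist_force: [2.3, -0.1, -2.9]
opening: 0.0324
finger_force: 50.3
F tool net [-0.2  2.4  0.5] tq [ 0.22  0.05 -0.03] tool cm [-0.05  0.12  5.13] z [ 0.479  0.01  -0.878]
```

```bash
python3 -m jog '[[[0,0,0.1],[0,0,0],2.4],[[0,0,0.2],[0,0,0],2.4],[[0,0,0.3],[0,0,0],2.4],[[0,0,0.3],[0,0,0],2.4]]' 50; python3 st.py
python3 -m jog '[[[0,0,0.1],[0,0,0],2.4],[[0,0,0.2],[0,0,0],2.4],[[0,0,0.3],[0,0,0],2.4],[[0,0,0.3],[0,0,0],2.4]]' 50; python3 st.py
python3 -m jog '[[[0,0,0.1],[0,0,0],2.4],[[0,0,0.2],[0,0,0],2.4],[[0,0,0.3],[0,0,0],2.4],[[0,0,0.3],[0,0,0],2.4]]' 50; python3 st.py
```

```text
time_s: 11.45
eef_pos: [0.4674, 0.2342, 0.1619]
eef_rot: [1.901, 1.981, 0.493]
wrist_force: [6.0, 1.4, -9.6]
opening: 0.0326
finger_force: 50.1
F tool net [1.2 2.5 8.1] tq [-0.12  0.1  -0.01] tool cm [-0.02  0.2   4.76] z [ 0.478  0.009 -0.878]
time_s: 11.95
eef_pos: [0.4689, 0.2346, 0.161]
eef_rot: [1.901, 1.981, 0.496]
wrist_force: [-0.8, -0.0, -3.6]
opening: 0.0325
finger_force: 50.2
F tool net [ 0.  -0.7 -0.3] tq [ 0.47  0.   -0.04] tool cm [-0.05  0.1   4.62] z [ 0.479  0.01  -0.878]
time_s: 12.45
eef_pos: [0.4706, 0.235, 0.16]
eef_rot: [1.901, 1.98, 0.499]
wrist_force: [-6.9, -0.9, 2.7]
opening: 0.0323
finger_force: 50.6
F tool net [-0.7 -3.1 -8.9] tq [ 0.95 -0.07 -0.05] tool cm [-0.09 -0.    4.45] z [ 0.481  0.011 -0.877]
```

It snapped home: the axial force went from +8 N (jaws pulling in), through 0, to -9 N (the spring starting to move). Pushing on.

```bash
python3 -m jog '[[[0,0,0.2],[0,0,0],2.4],[[0,0,0.4],[0,0,0],2.4],[[0,0,0.6],[0,0,0],2.4],[[0,0,0.6],[0,0,0],2.4]]' 60; python3 st.py
python3 -m jog '[[[0,0,0.2],[0,0,0],2.4],[[0,0,0.4],[0,0,0],2.4],[[0,0,0.5],[0,0,0],2.4],[[0,0,0.5],[0,0,0],2.4]]' 60; python3 st.py
```

```text
time_s: 12.95
eef_pos: [0.4733, 0.2352, 0.1551]
eef_rot: [1.901, 1.98, 0.499]
wrist_force: [-7.3, -0.1, 5.8]
opening: 0.0324
finger_force: 60.6
F tool net [  0.1  -1.9 -11.7] tq [ 1.17 -0.12 -0.05] tool cm [-0.12 -0.    3.89] z [ 0.481  0.011 -0.877]
time_s: 13.45
eef_pos: [0.4756, 0.2354, 0.1511]
eef_rot: [1.901, 1.98, 0.499]
wrist_force: [-10.8, -0.5, 7.2]
opening: 0.0324
finger_force: 60.8
F tool net [ -0.2  -4.3 -14.6] tq [ 1.35 -0.14 -0.  ] tool cm [-0.13 -0.02  3.43] z [ 0.481  0.012 -0.877]
```

```bash
python3 -m jog '[[[0,0,0.1],[0,0,0],2.4],[[0,0,0.15],[0,0,0],2.4],[[0,0,0.15],[0,0,0],2.4],[[0,0,0.15],[0,0,0],2.4],[[0,0,0.15],[0,0,0],2.4]]' 60; python3 st.py
python3 - <<'E'
from h import *
sc=cams.snapshot("scene"); im=cams.snapshot("wrist")
can=np.zeros((480,800,3),np.uint8)
y=cv2.resize(im[120:320,190:360,::-1],None,fx=2.35,fy=2.4,interpolation=3); can[:480,:y.shape[1]]=y
s=cv2.resize(sc[70:140,310:375,::-1],None,fx=6,fy=6,interpolation=3); can[:420,405:795]=s
cv2.imwrite("pics/v10.png",can)
E
python3 st.py
```

```text
time_s: 14.08
eef_pos: [0.4763, 0.2355, 0.1499]
eef_rot: [1.902, 1.98, 0.499]
wrist_force: [-10.4, -0.6, 8.3]
opening: 0.0324
finger_force: 60.9
F tool net [ -0.2  -3.4 -15.4] tq [ 1.37 -0.16  0.01] tool cm [-0.13 -0.02  3.29] z [ 0.481  0.012 -0.877]
F tool net [ -0.5  -4.  -15.8] tq [ 1.38 -0.07 -0.05] tool cm [-0.13 -0.02  3.29] z [ 0.481  0.012 -0.877]
```

View pics/v10.png

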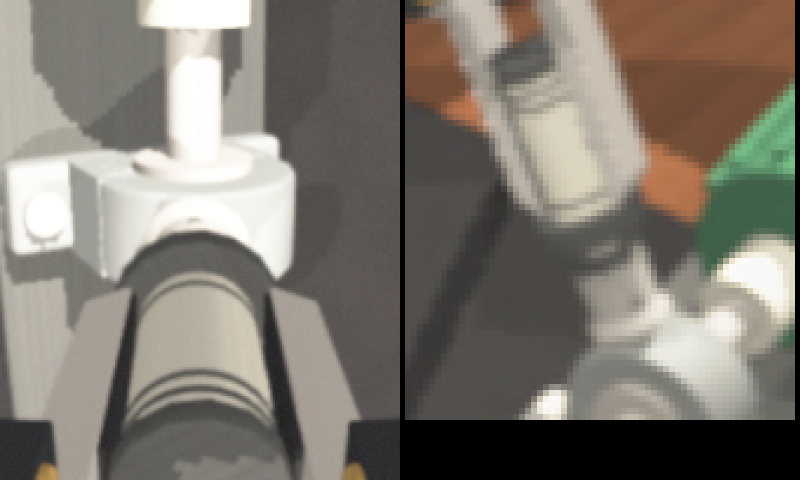

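The coupler is seated on the nipple's collar. The rod between coupler and collar (scene crop ~(605,250)) has shortened from about 21 mm to a few mm. The force is steady at about 15.5 N, and the grip holds at 60 N.

```bash
python3 -c "
from h import *
print(robot.job_done())"
```

```text
the job is handed in; nothing more can be done
None
```

The grease gun's coupler appears snapped home on the nipple, judging by the force readings and pictures, and the job is handed in at about 14 s with the arm still gripping at 60 N and pushing at about 15.5 N, which I estimate holds the nozzle in about 12 of its 16 mm; I never moved the arm near the burnisher or screwdriver, but did not check them again at the end.

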